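# Clamp a brittle whetstone with a ratchet trigger clamp and keep the squeeze on

### The arm

A 6-joint arm with a two-finger parallel gripper is mounted at the origin on the work surface. World frame = base frame: x ahead of the robot, y to its left, z up, the work surface at z = 0. Lengths are in m, angles in rad, forces in N, time in s.
With the tool pointing down it reaches from about 0.225 to 0.875 m from the base axis. Payload 3.4 kg.
Tool frame: the origin (TCP) lies midway between the tips of the shut fingers; the grasp point (between the pads) lies 19 mm behind it; z points along the fingers, y is the line along which they close (so a half turn about z gives the same grasp; the last joint's range is limited). The gripper opens to 85 mm and grips with 20 to 120 N. Pads are 22 mm wide; open, the fingers measure 114 mm over their backs; the gripper's body (76 mm by 85 mm) begins 54 mm behind the grasp point. The pads swing forward as they close: fully open they stand 13 mm farther back than shut.
Start: joints at [0.988, 0.276, 1.505, -0, 1.361, -0.121], TCP at [0.256, 0.515, 0.231] pointing down, gripper open.
Joint ranges: [-2.89, 2.89], [-0.75, 2.08], [0.22, 2.7], [-1.18, 4.32], [0.11, 2.71], [-2.7, 2.7]. Speed limits (rad/s): [2.57, 2.57, 3.14, 3.14, 3.14, 3.14].

### API

Orientations are given as a rotation vector (axis times angle).
In Python, from station import r, vision gives the robot as it stands. The module is installed in compiled form; this text tells all that it offers.
- The arm moves only by the shell command python3 -m handwheel 'ROWS' [FORCE]. ROWS is JSON, one flat list of numbers, 5 for each row, row after row: the opening, from -1 (shut) to 1 (fully open), so that 0 is half open, then the shift along the tool's x, y, z in mm, then the turn about the tool's z in degrees. A call has 1 to 12 rows; each row is the pose to reach, as a shift and turn from the pose commanded when the call began, along the tool's axes at that moment; what a row does not reach only later rows make up. A row lasts 1/10 s, in which the tool goes at most 50 mm and 8.59 degrees, less where a joint would pass 70% of its speed; a pose out of reach is approached as far as the arm can. A call with a gripper value outside its range is refused whole. The fingers move at their own pace and stop on an object; FORCE is the grip in N (left out, the last holds). Time passes only in rows, so rows that repeat a pose let the fingers close. It gives the time, the measured TCP pose, the force, the opening and the grip force at its end, in the units of the state.
- r.sense(): the state, without advancing time (a new reading comes with each control period).
- vision.camera(name): name is "scene" or "side" or "wrist"; returns the picture (400x640x3 uint8, red, green, blue); there is no depth.
- vision.camera_info(name): a dict with "intrinsics" (3x3 intrinsics, pixels), "rvec" (rotation vector, rad) and "tvec" (3), from world to camera coordinates, as OpenCV has them; the wrist camera has in their place "mount" (4x4, takes a point from camera to tool coordinates, whose origin is the TCP and whose axes are the flange's). Camera axes: x right, y down, z forward; pixel columns grow to the right and rows downward; lengths in m; the calibration is good to about 2 mm. A picture is of the moment at which its call begins: read the wrist's pose just before it. camera_info takes no time and is no camera call.
- r.job_done(): hands the job in; it is judged then, once.
Trained networks look in the newest picture that a camera, given by its name, has taken for a name from the list of things; names that differ only in an ending like _2 or _b are one class to them, and where a whole thing is asked for, a point or a joint stands for the part that bears it (a point fixed in the world has none). Each returns a list of dicts, best first, with "conf" (0 to 1); they miss things now and then, are a little off and sometimes report something else, mostly with a low value. They report only what shows in the picture. A call takes as long as a camera call. They do not tell look-alikes from the thing itself.
- vision.boxes_of(camera, target): "location" ([x, y, z] in m, in world coordinates, good to about 4 mm: the middle of the surface that is visible of it).
- vision.regions_of(camera, target): "mask" (400x640 bool, what is visible of it).
- vision.spot_point(camera, target): "location" ([x, y, z] in m, in world coordinates, good to about 4 mm: a listed point, or the origin of a listed thing).
The state is a dict: "t": time; "q": joint angles; "joint_velocities": joint speeds; "tau": joint torques, N m; "ee_pos": TCP position; "tcp_rot": TCP orientation; "force": force on the tool from outside, world axes, zero at the start; "torque": the same for the moment, N m; "width": finger opening in m; "grasp_force": force on a finger pad.
Only numpy, scipy, OpenCV 4.12 (cv2) and the standard library are available. Lean on these libraries where they do the work, as an engineer would, in place of code of your own. Each camera call takes 0.05 s, during which the arm holds its last target. There are 200 camera calls.

### The job

On the sharpening bench, take the little oil bottle that stands in the gap between the stone clamp's pad and the whetstone and stand it upright in the grey tray. Then pump the clamp's trigger against its fixed grip, full strokes, until the sprung rubber pad has pushed the stone up to the end stop and presses on it with its spring clearly pushed in a few millimetres; the stone is brittle, so do not pump on after that. Move the jaw by the trigger only, leave the other things alone, and finish still squeezing the trigger, because the jaw slips back most of a tooth and slackens when it is let go.

Things in the scene. Friction and masses are not known exactly. Their poses are not given: they have to be found in the camera images.
- clamp: stone clamp, fixed: plywood board 400 x 110 x 12 mm, ratchet bar clamp at its -x end, steel stop at its +x end. Origin on the bench under the board (x -205 to +195 mm); x along the bar to the stop, y across, z up. Two side plates carry the bar (20 mm wide, its middle 25 mm above the bench, toothed tail to x -222 mm), a fixed pistol grip and, before it (+x), the trigger; both stand up, tops 150 mm above the bench
- grip_back (a point): middle of the back (-x) face of the fixed black pistol grip, 130 mm above the bench, at clamp x = -116 mm. The grip is 16 mm thick (x), 24 mm wide (y), does not move, and can be leaned on
- pump_centre (a point): 130 mm above the bench, 12.5 mm before grip_back: middle between the grip's back and the trigger's front when squeezed. Both together measure 25 mm along clamp x here when squeezed, 45 mm when released. Fingers closing along clamp x about this middle (one behind the grip, one before the trigger, which released reaches 33 mm before this point) pump it without pushing on the grip
- trigger_front (a point): middle of the trigger's front (+x) face, 62 mm from its pin: 130 mm above the bench when squeezed; it moves with the trigger. Trigger: aluminium bar 8 mm thick, 22 mm wide, its top at 148 mm; its pin lies across (along y) at clamp x = -95 mm, 68 mm above the bench
- trigger (a joint): rad: 0 released (leans 0.32 forward, away from the grip), 0.32 fully squeezed (upright, hard end). Return spring 3 N at the fingers released, 6 N squeezed, plus half the pad's force. A full stroke drives the bar 7 mm (two 3.5 mm teeth); letting it out fully takes the next teeth; a second pawl holds the bar. Once the pad bears hard, the bar slips back 2 to 2.5 mm at each release and a stroke gains 3 to 4 mm
- jaw (a joint): how far the bar with the pad has gone towards the stop, m, from its rear end (0) to 0.075. It starts 1 to 6 mm out and has to go about 40 to 50 mm (pad, stone and stop just touch at about 0.044). Unloaded it stays where it is left
- pad (a joint): how far the sprung rubber pad is pushed back into its cup on the end of the bar, m: 0 when it touches nothing, up to 0.016; 2.5 N per mm. With the trigger squeezed, 2 to 9 mm (5 to 22 N) is a good hold; the stone cracks at 11 mm (28 N), two or three strokes too many
- pad_face (a point): middle of the pad's front face, which looks to clamp +x, 24.5 mm above the bench. The pad is 40 mm wide (y), 20 mm high, its top 34.5 mm above the bench
- stone_centre (a point): centre of the whetstone that is to be clamped: plain red-brown block 125 x 50 x 20 mm lying loose on the board (underside 12 mm, top 32 mm above the bench), long side along clamp x, 0.3 kg; it starts 3 to 8 mm short of the stop
- stone: the same whetstone; origin at the centre of its underside, x along its length towards the stop
- stone_near_end (a point): middle of the whetstone's end face that looks to the pad (62.5 mm from its centre)
- stop_face (a point): middle of the face of the steel stop that the stone is pushed against, looks to clamp -x, 22 mm above the bench, at clamp x = +165 mm; the stop is 70 mm wide and 38 mm high from the bench
- oil_mid (a point): centre (40 mm up) of the little brown glass oil bottle, 24 mm in diameter, 80 mm high with its narrower black cap, 0.08 kg; full width from its foot to about 55 mm up. It stands upright on the board (12 mm above the bench) in the gap between pad and stone; z axis along the bottle
- oil: the same bottle; origin at the centre of its underside
- tray: shallow grey plastic tray fixed to the bench, 150 (x) x 130 (y) x 22 mm, walls 4 mm, floor 4 mm above the bench; origin under its centre
- tray_spot (a point): clear spot on the tray's floor (tray x = -20 mm) where the bottle can be stood
- rust_block: rust eraser, grey rubber block 30 x 70 x 18 mm lying in the far half of the tray (tray x about +50 mm); not part of the job
- angle_wedge: small black and yellow plastic angle guide, 40 x 22 x 17 mm, lying on the clamp's board beside the stone; not part of the job
- lap_plate: dark steel lapping plate 150 x 65 x 10 mm lying on the bench; not part of the job
- coarse_stone: spare grey two-layer whetstone 150 x 50 x 25 mm lying on the bench; not part of the job
- chisel: bench chisel with wooden handle, 250 mm long, lying on the bench; not part of the job
- paste_tin: flat round tin, 68 mm across, 26 mm high; not part of the job
- brush_pot: white cup, 72 mm across, 85 mm high; not part of the job
There are look-alikes about, which are no part of the job. What is meant by the stone is not blue, and is the larger of those in its own colour. What is shaped like the oil but yellow is not meant.

How it is judged:
On the way, in this order (a step that is already met when the one before it is completed fails the run):
1. the oil bottle stands upright in the tray, let go (x of oil_mid in the frame of tray between -0.064 and 0.064 m and y of oil_mid in the frame of tray between -0.054 and 0.054 m and z of oil_mid in the frame of tray between 0.038 and 0.05 m and angle between oil_mid's own z axis and vertical below 0.12 rad and contact force between the fingers and oil below 0.1 N), for 0.2 s.
2. the pad bears on the whetstone and the stone on the stop, while the trigger is squeezed by the fingers (contact force between pad and stone above 2 N and horizontal distance between stone_centre and stop_face below 0.0645 m and value of joint trigger above 0.05 rad and contact force between the fingers and trigger above 1 N), for 0.2 s.
At the end, for the whole second after the job is handed in: Fingers still squeeze the trigger (over 1.5 N, angle over 0.06 rad); the pad, pushed in over 1.5 mm, presses on the stone with 4 to 28 N; the stone lies flat within 2 mm of the stop, untouched by the robot; the oil bottle stands upright on the tray floor (x of oil_mid in the frame of tray between -0.064 and 0.064 m and y of oil_mid in the frame of tray between -0.054 and 0.054 m and z of oil_mid in the frame of tray between 0.038 and 0.05 m and angle between oil_mid's own z axis and vertical below 0.12 rad and contact force between pad and stone between 4 and 28 N and value of joint pad above 0.0015 m and horizontal distance between stone_centre and stop_face below 0.0645 m and value of joint trigger above 0.06 rad and contact force between the fingers and trigger above 1.5 N and angle between stone's own z axis and vertical below 0.05 rad and contact force between each of the arm, the fingers and stone below 0.5 N); the arm keeps its last pose, push and grip.
It fails at once if the stone is over-tightened (pad force above 28 N) and cracks (contact force between pad and stone above 28 N).
It fails at once if the jaw or its pad is pushed along by the robot instead of by the trigger (contact force between any of the fingers, the arm and jaw above 3 N).
It fails at once if the oil bottle is knocked over (angle between oil_mid's own z axis and vertical above 0.8 rad).
It fails at once if another thing on the bench is disturbed (moved by more than 25 mm) (distance of any of rust_block, angle_wedge, lap_plate, coarse_stone, chisel, paste_tin, brush_pot from where it was at the start of the episode above 0.025 m).
It also fails if it takes over 64 s, if anything falls off the work surface, if the arm or the gripper's body presses on something with over 40 N, if the wrist force passes 120 N, or if a joint passes its speed limit or range.

## Working session

There is one attempt and no reset: what is moved stays moved. The work goes in short steps, Python scripts to look and compute and a shell command to move; the robot and the scene stay as the last step left them, time stands still between calls to the robot, and variables do not carry over. Pictures are saved under pics/ and viewed, at most 10 in all, crops included, and the job is handed in when it is done.

```bash
mkdir -p pics; cat > h.py <<'E'
from station import r, vision
import numpy as np, cv2
def P(cam,name,n=3,f='spot_point'):
    try: L=getattr(vision,f)(cam,name)
    except Exception as e: print(cam,name,'ERR',e); return
    print(cam,name,[(np.round(d['location'],3).tolist(),round(d['conf'],2)) for d in L[:n]])
def save(cam,fn):
    im=vision.camera(cam); cv2.imwrite('pics/'+fn,im[:,:,::-1]); return im
def tool(p):
    "world points -> shift in tool axes mm from current TCP"
    s=r.sense(); R=cv2.Rodrigues(np.array(s['tcp_rot'],float))[0]
    return np.round(R.T@(np.array(p)-s['ee_pos'])*1000,1)
def proj(cam,p):
    i=vision.camera_info(cam); q,_=cv2.projectPoints(np.array([p],float),np.array(i['rvec'],float),np.array(i['tvec'],float),np.array(i['intrinsics'],float),None); return np.round(q[0,0]).tolist()
E
python3 - <<'E'
from h import *
save('scene','s1.png'); 
for n in ['oil_mid','oil','tray','tray_spot','stone_centre','stone_near_end','clamp','grip_back','pump_centre','trigger_front','pad_face','stop_face']: P('scene',n)
save('side','d1.png')
for n in ['oil_mid','oil','tray_spot','stone_centre','grip_back','pump_centre','trigger_front','pad_face','stop_face']: P('side',n)
s=r.sense();print(s)
E
```

```text
scene oil_mid [([0.599, -0.074, 0.054], 0.67), ([0.725, -0.106, 0.041], 0.65)]
scene oil [([0.596, -0.07, 0.01], 0.48), ([0.727, -0.103, 0.0], 0.42)]
scene tray [([0.431, 0.294, 0.001], 0.92)]
scene tray_spot [([0.417, 0.299, 0.005], 0.83), ([0.632, 0.074, 0.023], 0.63)]
scene stone_centre [([0.208, 0.309, 0.004], 0.86), ([0.608, 0.013, 0.028], 0.69), ([0.324, 0.128, 0.009], 0.67)]
scene stone_near_end [([0.602, -0.054, 0.024], 0.72), ([0.246, 0.354, 0.01], 0.7), ([0.608, 0.015, 0.026], 0.68)]
scene clamp [([0.599, -0.086, -0.001], 0.69), ([0.572, 0.017, 0.012], 0.52), ([0.72, 0.338, 0.002], 0.38)]
scene grip_back [([0.582, -0.205, 0.129], 0.87)]
scene pump_centre [([0.587, -0.191, 0.127], 0.58), ([0.609, 0.008, 0.014], 0.51)]
scene trigger_front [([0.586, -0.16, 0.123], 0.62)]
scene pad_face [([0.586, -0.157, 0.124], 0.55), ([0.602, -0.085, 0.024], 0.4)]
scene stop_face [([0.627, 0.072, 0.022], 0.83)]
side oil_mid [([0.728, -0.106, 0.042], 0.49), ([0.601, -0.069, 0.052], 0.46), ([0.599, -0.072, 0.012], 0.45)]
side oil [([0.726, -0.104, 0.002], 0.65), ([0.652, 0.278, -0.004], 0.65)]

[... 446 characters left out ...]
, 0.021], 0.7)]
{'t': 1.15, 'q': array([ 9.87997175e-01,  2.75888399e-01,  1.50488927e+00, -2.27415108e-05,
        1.36069308e+00, -1.20987312e-01]), 'joint_velocities': array([ 5.31746444e-05, -1.10248832e-04,  2.32569792e-04, -1.29641643e-03,
        8.42218031e-04, -5.81780741e-05]), 'tau': array([ 9.47048102e-04, -4.16673911e+01, -2.46100295e+01, -5.89314982e-05,
        2.18531277e-04,  1.32974242e-05]), 'ee_pos': array([0.25623031, 0.51479658, 0.23133892]), 'tcp_rot': array([7.18961658e-01, 3.05815358e+00, 1.67698598e-04]), 'force': array([-0.7512347 ,  0.02379482,  0.42095144]), 'torque': array([ 0.09458508, -0.02990554,  0.04889325]), 'grasp_force': 0.0, 'width': 0.0854526382191574}
```

View pics/s1.png

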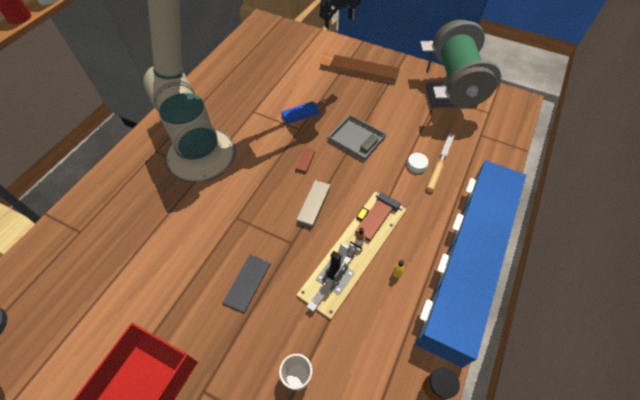

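View pics/d1.png

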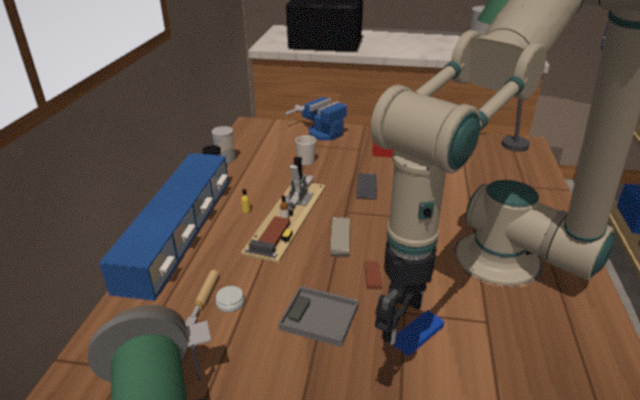

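Candidates in the scene picture. For the oil: the brown bottle in the gap at (360,236), against the yellow one at (398,269). For the stone: the large red-brown block on the board at (376,221), against the small red-brown one at (305,160) and the blue one at (300,112). My choice is the brown bottle and the large block on the board. I'll check it in a crop.

```bash
python3 - <<'E'
from h import *
im=cv2.imread('pics/s1.png')[180:320,285:425]; cv2.imwrite('pics/c1.png',cv2.resize(im,None,fx=4,fy=4,interpolation=cv2.INTER_CUBIC))
print(proj('scene',[.599,-.072,.052]),tool([.595,-.072,.231]))
print(vision.camera_info('wrist')['mount'])
E
```

```text
[359.0, 237.0] [-5.647e+02 -3.744e+02  3.000e-01]
[[-3.20180670e-04 -9.64426977e-01 -2.64349209e-01  6.73405946e-02]
 [ 9.99999937e-01 -2.67432217e-04 -2.35528623e-04  7.50249436e-04]
 [ 1.56454663e-04 -2.64349268e-01  9.64427001e-01 -1.44002356e-01]
 [ 0.00000000e+00  0.00000000e+00  0.00000000e+00  1.00000000e+00]]
```

View pics/c1.png

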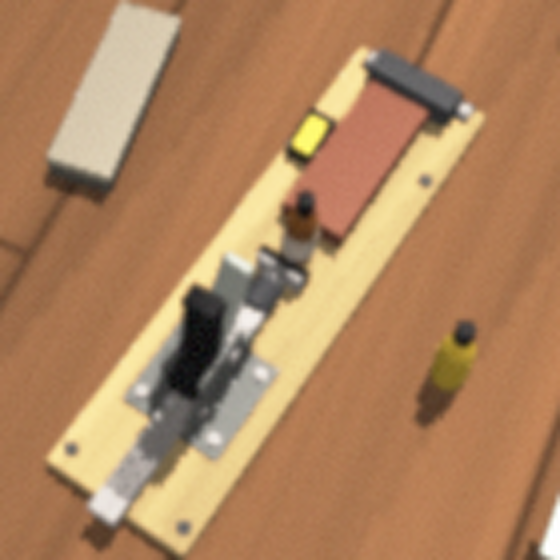

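The crop shows the brown bottle at (300,225), between the pad and the large red-brown stone; the yellow one stands off the board at (452,360). The choice holds, so I'm moving above it.

```bash
python3 -m handwheel '[1,-50,-33,0,6, 1,-100,-66,0,14, 1,-140,-93,0,22, 1,-190,-126,0,30, 1,-240,-160,0,38, 1,-280,-187,0,46, 1,-330,-220,0,54, 1,-370,-246,0,60, 1,-420,-280,0,66, 1,-460,-306,0,72, 1,-500,-332,0,72, 1,-540,-358,0,72]' 30
python3 -m handwheel '[1,-15,-20,0,0, 1,-15,-20,0,0, 1,-15,-20,0,0]'; python3 - <<'E'
from h import *
s=r.sense();print(s['t'],s['ee_pos'],s['tcp_rot'])
save('wrist','w1.png')
for n in ['oil_mid','oil','stone_near_end','pad_face','stone_centre','grip_back','trigger_front']: P('wrist',n)
E
```

```text
t: 2.35
ee_pos: [0.5567, -0.007, 0.2315]
tcp_rot: [2.38, 2.051, 0.001]
force: [0.5, 1.0, -0.3]
width: 0.0856
grasp_force: 0.0
t: 2.65
ee_pos: [0.5339, -0.0169, 0.2314]
tcp_rot: [-2.38, -2.05, -0.001]
force: [-0.5, 0.6, -0.3]
width: 0.0857
grasp_force: 0.0
2.65 [ 0.5338837  -0.01685604  0.23138291] [-2.38010234e+00 -2.05020702e+00 -1.31617329e-03]
wrist oil_mid [([0.602, -0.071, 0.05], 0.98), ([0.729, -0.103, 0.04], 0.77), ([0.612, 0.009, 0.023], 0.54)]
wrist oil [([0.731, -0.105, 0.004], 0.78), ([0.601, -0.074, 0.014], 0.69)]
wrist stone_near_end [([0.6, -0.05, 0.024], 0.87), ([0.329, 0.084, 0.012], 0.76)]
wrist pad_face [([0.597, -0.086, 0.027], 0.87), ([0.601, -0.073, 0.01], 0.5)]
wrist stone_centre [([0.32, 0.127, 0.008], 0.98), ([0.615, 0.01, 0.025], 0.86)]
wrist grip_back []
wrist trigger_front [([0.589, -0.155, 0.126], 0.97), ([0.615, 0.012, 0.012], 0.39)]
```

View pics/w1.png

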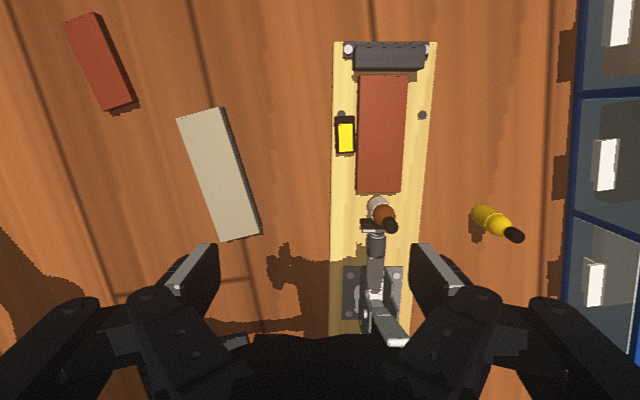

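The wrist view shows the bottle's foot at (378,207), between the pad at (375,228) and the stone's near end at (378,192), with the clamp axis upright in the picture. So the turn is right.

```bash
python3 - <<'E'
from h import *
print(tool([.601,-.072,.036]))
R=cv2.Rodrigues(np.array(r.sense()['tcp_rot'],float))[0];print(np.degrees(np.arctan2(R[1,1],R[0,1])),vision.camera_info('wrist')['intrinsics'][0][0])
E
```

```text
[-45.4  74.3 195.4]
-8.393815457984399 315.53903251963374
```

```bash
python3 -m handwheel '[1,-20,35,0,0, 1,-45,70,10,0, 1,-45,74,60,0, 1,-45,74,100,0, 1,-45,74,100,0, 1,-45,74,100,0]'; python3 - <<'E'
from h import *
s=r.sense();print(s['t'],s['ee_pos'])
save('wrist','w2.png')
for n in ['oil_mid','oil','stone_near_end','pad_face']: P('wrist',n)
print(tool([.601,-.072,.036]))
E
```

```text
t: 3.65
ee_pos: [0.6006, -0.072, 0.1314]
tcp_rot: [-2.378, -2.051, 0.001]
force: [-0.3, -0.7, 1.1]
width: 0.0854
grasp_force: 0.0
3.65 [ 0.60057469 -0.0720195   0.13143216]
wrist oil_mid [([0.601, -0.072, 0.053], 0.84), ([0.727, -0.103, 0.04], 0.71)]
wrist oil [([0.728, -0.103, 0.004], 0.94), ([0.599, -0.071, 0.011], 0.72)]
wrist stone_near_end [([0.601, -0.052, 0.022], 0.88)]
wrist pad_face [([0.6, -0.084, 0.029], 0.82)]
[ 0.3 -1.4 97.8]
```

View pics/w2.png

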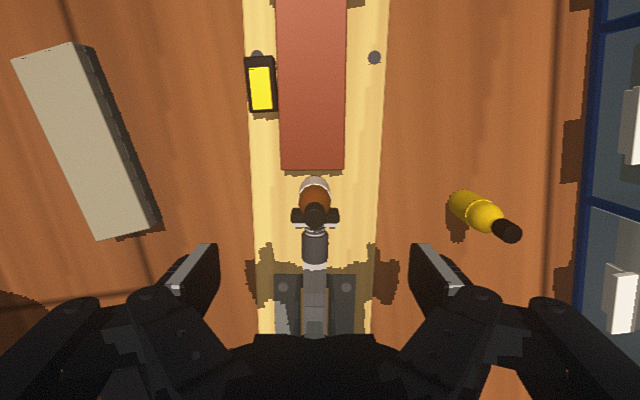

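The bottle at (315,200) lies midway between the fingers at (200,270) and (430,270). Descending and gripping.

```bash
python3 -m handwheel '[1,0,-1,35,0, 1,0,-1,70,0, 1,0,-1,96,0, 1,0,-1,96,0, -1,0,-1,96,0, -1,0,-1,96,0, -1,0,-1,96,0, -1,0,-1,96,0, -1,0,-1,96,0, -1,0,-1,96,0]' 25
python3 - <<'E'
from h import *
print(tool([.418,.297,.036]))
E
```

```text
t: 4.9
ee_pos: [0.6004, -0.0723, 0.0366]
tcp_rot: [2.378, 2.05, 0.002]
force: [0.1, -0.1, 5.5]
width: 0.0229
grasp_force: 24.6
[ 338.5 -234.8    0. ]
```

```bash
python3 -m handwheel '[-1,0,0,-40,0, -1,0,0,-80,0, -1,20,-14,-100,0, -1,55,-38,-100,0, -1,95,-66,-100,0, -1,135,-94,-100,0, -1,175,-121,-100,0, -1,215,-149,-100,0, -1,255,-177,-100,0, -1,290,-201,-100,0, -1,320,-222,-100,0, -1,338,-235,-100,0]'
python3 -m handwheel '[-1,0,0,0,0, -1,0,0,0,0, -1,0,0,0,0]'
python3 - <<'E'
from h import *
print(tool([.418,.297,.030]))
save('wrist','w3.png')
for n in ['oil_mid','oil','tray_spot','tray','rust_block']: P('wrist',n)
E
```

```text
t: 6.1
ee_pos: [0.4149, 0.2989, 0.1353]
tcp_rot: [-2.376, -2.053, 0.0]
force: [0.8, -1.0, -1.3]
width: 0.0234
grasp_force: 25.0
t: 6.4
ee_pos: [0.4171, 0.2959, 0.1352]
tcp_rot: [2.379, 2.051, -0.001]
force: [0.4, 0.2, -0.5]
width: 0.0229
grasp_force: 25.0
[  1.3   0.7 105.2]
wrist oil_mid [([0.417, 0.293, 0.153], 0.82)]
wrist oil [([0.418, 0.294, 0.11], 0.77)]
wrist tray_spot [([0.416, 0.296, 0.003], 0.76)]
wrist tray [([0.435, 0.293, -0.001], 0.75)]
wrist rust_block [([0.486, 0.282, 0.005], 0.78)]
```

View pics/w3.png

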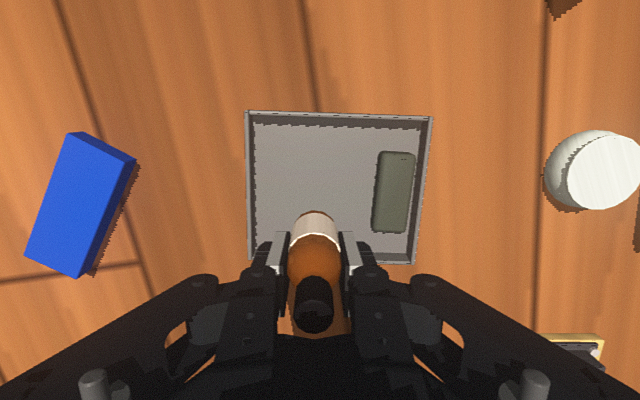

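The bottle hangs upright over the tray's clear half, with its foot at (315,220) and the rust block at (393,190). Setting it down.

```bash
python3 -m handwheel '[-1,0,0,40,0, -1,0,0,80,0, -1,0,0,100,0, -1,0,0,106,0, -1,0,0,106,0, -1,0,0,106,0, -1,0,0,106,0]'

```

```text
t: 7.4
ee_pos: [0.4175, 0.297, 0.03]
tcp_rot: [2.379, 2.051, 0.003]
force: [0.3, -0.0, -0.3]
width: 0.0228
grasp_force: 25.1
```

```bash
python3 -m handwheel '[-1,0,0,1.5,0, -1,0,0,1.5,0, -1,0,0,1.5,0, -0.3,0,0,1.5,0, -0.1,0,0,1.5,0, 0.1,0,0,1.5,0, 0.2,0,0,1.5,0]'; 
python3 -m handwheel '[0.4,0,0,-30,0, 0.4,0,0,-70,0, 0.4,0,0,-110,0, 0.4,0,0,-150,0, 0.4,0,0,-150,0, 0.4,0,0,-150,0]'
python3 - <<'E'
from h import *
save('wrist','w4.png')
for n in ['oil_mid','oil','tray']: P('wrist',n)
# clamp fit
import math
g=np.array([.582,-.205]);s=np.array([.6247,.0727]);u=(s-g)/np.linalg.norm(s-g);print(np.linalg.norm(s-g),u,np.degrees(math.atan2(u[1],u[0])))
print('pump',g+.0125*u, s-(.165+.1035)*u)
E
```

```text
t: 8.1
ee_pos: [0.4166, 0.2967, 0.0276]
tcp_rot: [-2.379, -2.051, 0.001]
force: [-0.5, -0.4, 0.3]
width: 0.051
grasp_force: 0.0
t: 8.7
ee_pos: [0.417, 0.2969, 0.1786]
tcp_rot: [2.379, 2.051, 0.003]
force: [-0.4, 0.2, 0.8]
width: 0.0596
grasp_force: 0.0
wrist oil_mid [([0.418, 0.296, 0.043], 0.71)]
wrist oil [([0.416, 0.294, 0.003], 0.6), ([0.619, 0.074, 0.024], 0.52)]
wrist tray [([0.436, 0.294, -0.001], 0.56)]
0.2809636631310177 [0.15197695 0.98838404] 81.25848899811753
pump [ 0.58389971 -0.1926452 ] [ 0.58389419 -0.19268111]
```

View pics/w4.png

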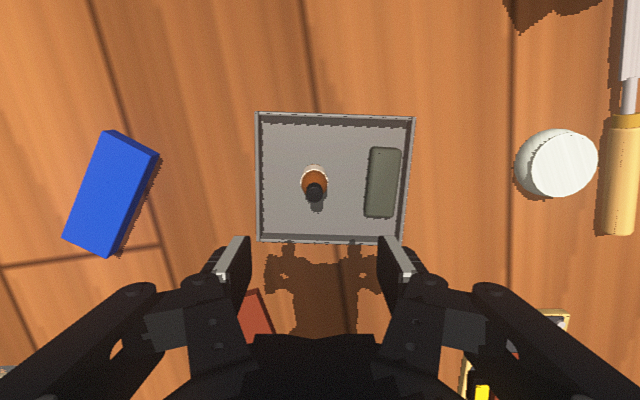

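The bottle stands upright in the tray at (314,185). Going to the pump pose, with a +90° turn.

```bash
python3 - <<'E'
from h import *
print(tool([.585,-.187,.225]), np.round(r.sense()['q'],2))
E
```

```text
[-453.1  238.4  -48.6] [0.48 0.22 1.73 0.   1.2  0.63]
```

```bash
python3 -m handwheel '[1,-30,16,-20,8, 1,-70,37,-40,16, 1,-110,58,-48,24, 1,-150,79,-48,32, 1,-190,100,-48,40, 1,-230,121,-48,48, 1,-275,145,-48,56, 1,-320,168,-48,64, 1,-365,192,-48,72, 1,-405,213,-48,80, 1,-440,231,-48,88, 1,-453,238,-48,90]'
python3 -m handwheel '[1,0,0,0,0, 1,0,0,0,0, 1,0,0,0,0, 1,0,0,0,0]'
python3 - <<'E'
from h import *
save('wrist','w5.png')
for n in ['grip_back','pump_centre','trigger_front','trigger']: P('wrist',n)
s=r.sense();R=cv2.Rodrigues(np.array(s['tcp_rot'],float))[0];print(s['ee_pos'],np.degrees(np.arctan2(R[1,1],R[0,1])))
print(tool([.584,-.193,.103]))
E
```

```text
t: 10.1
ee_pos: [0.586, -0.1902, 0.2235]
tcp_rot: [3.132, -0.241, -0.004]
force: [0.2, 0.7, -0.0]
width: 0.0854
grasp_force: 0.0
t: 10.5
ee_pos: [0.5852, -0.1845, 0.226]
tcp_rot: [-3.133, 0.228, 0.0]
force: [-0.2, 0.1, -0.2]
width: 0.0858
grasp_force: 0.0
wrist grip_back [([0.426, -0.01, 0.002], 0.74), ([0.58, -0.203, 0.128], 0.66)]
wrist pump_centre [([0.582, -0.189, 0.131], 0.91)]
wrist trigger_front [([0.588, -0.159, 0.127], 0.9)]
wrist trigger ERR it knows: angle_wedge, brush_pot, chisel, clamp, coarse_stone, grip_back, lap_plate, oil, oil_mid, pad_face, paste_tin, pump_centre, rust_block, stone, stone_centre, stone_near_end, stop_face, tray, t
[ 0.58548756 -0.18551159  0.22618362] -98.38929463739089
[ -0.4   7.6 123.2]
```

View pics/w5.png

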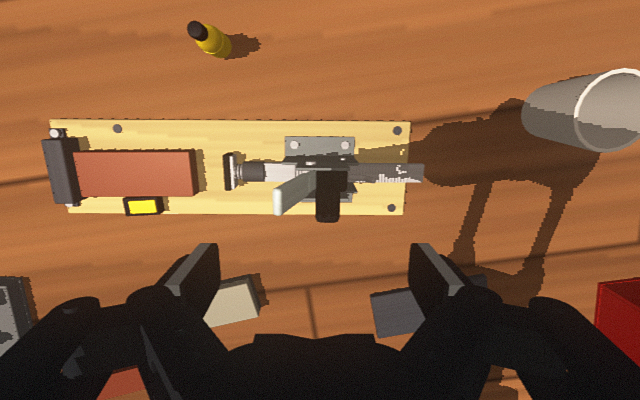

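The trigger top is at (280,200) and the grip top at (327,210), both within the finger span. Descending, then centring.

```bash
python3 -m handwheel '[1,-0.5,0,30,0, 1,-0.5,0,60,0, 1,-0.5,0,90,0, 1,-0.5,0,115,0, 1,-0.5,0,123,0, 1,-0.5,0,123,0, 1,-0.5,3,123,0, 1,-0.5,5.5,123,0, 1,-0.5,5.5,123,0, 1,-0.5,5.5,123,0]'
python3 - <<'E'
from h import *
save('wrist','w6.png'); save('side','d2.png')
im=cv2.imread('pics/d2.png')[150:230,250:340]; cv2.imwrite('pics/c2.png',cv2.resize(im,None,fx=5,fy=5,interpolation=cv2.INTER_CUBIC))
print(tool([.584,-.191,.103]))
E
```

```text
t: 11.7
ee_pos: [0.5847, -0.192, 0.1038]
tcp_rot: [3.133, -0.232, 0.003]
force: [-0.3, 1.0, -0.1]
width: 0.0855
grasp_force: 0.0
[-0.5 -0.8  0.3]
```

View pics/w6.png

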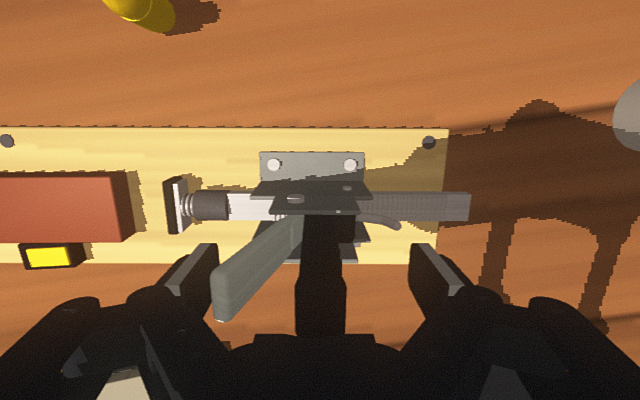

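The trigger at (215,300) stands just inside the left finger and the grip at (322,270) lies well between the two. One test stroke.

```bash
python3 -m handwheel '[-1,0,0,0,0, -1,0,0,0,0, -1,0,0,0,0, -1,0,0,0,0, -1,0,0,0,0, -1,0,0,0,0, -1,0,0,0,0]' 30
python3 - <<'E'
from h import *
vision.camera('wrist'); P('wrist','pad_face');P('wrist','stone_near_end');P('wrist','grip_back')
E
python3 -m handwheel '[1,0,0,0,0, 1,0,0,0,0, 1,0,0,0,0, 1,0,0,0,0, 1,0,0,0,0]'
python3 - <<'E'
from h import *
im=save('wrist','w7.png');P('wrist','pad_face');P('wrist','stone_near_end')
E
```

```text
t: 12.5
ee_pos: [0.5847, -0.1897, 0.1035]
tcp_rot: [-3.13, 0.233, -0.001]
force: [0.1, 5.6, 4.8]
width: 0.0249
grasp_force: 36.1
wrist pad_face []
wrist stone_near_end [([0.602, -0.048, 0.02], 0.74)]
wrist grip_back [([0.584, -0.2, 0.128], 0.84)]
t: 13.2
ee_pos: [0.5844, -0.1926, 0.103]
tcp_rot: [3.132, -0.231, 0.001]
force: [-0.4, -0.3, 0.8]
width: 0.0853
grasp_force: 0.0
wrist pad_face [([0.6, -0.075, 0.028], 0.91)]
wrist stone_near_end [([0.6, -0.049, 0.021], 0.85)]
```

```bash
python3 -m handwheel '[1,0,-2,0,0, -1,0,-2,0,0, -1,0,-2,0,0, -1,0,-2,0,0, -1,0,-2,0,0, -1,0,-2,0,0, -1,0,-2,0,0]' 30
python3 -m handwheel '[1,0,0,0,0, 1,0,0,0,0, 1,0,0,0,0, 1,0,0,0,0, 1,0,0,0,0]'
python3 -m handwheel '[-1,0,0,0,0, -1,0,0,0,0, -1,0,0,0,0, -1,0,0,0,0, -1,0,0,0,0, -1,0,0,0,0, 1,0,0,0,0, 1,0,0,0,0, 1,0,0,0,0, 1,0,0,0,0, 1,0,0,0,0]'
python3 - <<'E'
from h import *
im=save('wrist','w8.png');P('wrist','pad_face');P('wrist','stone_near_end');P('wrist','stone_centre')
a=cv2.imread('pics/w7.png')[110:260,:240];b=cv2.imread('pics/w8.png')[110:260,:240]
cv2.imwrite('pics/c3.png',cv2.resize(np.vstack([a,b]),None,fx=2,fy=2,interpolation=cv2.INTER_CUBIC))
E
```

```text
t: 14.05
ee_pos: [0.5847, -0.1898, 0.1037]
tcp_rot: [3.133, -0.232, 0.001]
force: [-1.0, 1.6, 5.1]
width: 0.0243
grasp_force: 34.8
t: 14.55
ee_pos: [0.5848, -0.1904, 0.103]
tcp_rot: [3.132, -0.231, 0.001]
force: [-0.8, 0.2, 0.4]
width: 0.0852
grasp_force: 0.0
t: 15.65
ee_pos: [0.5848, -0.1904, 0.103]
tcp_rot: [3.132, -0.231, 0.001]
force: [0.5, 0.2, 0.1]
width: 0.0852
grasp_force: 0.0
wrist pad_face [([0.602, -0.063, 0.025], 0.98)]
wrist stone_near_end [([0.603, -0.051, 0.025], 0.66)]
wrist stone_centre [([0.616, 0.01, 0.026], 0.8)]
```

View pics/c3.png

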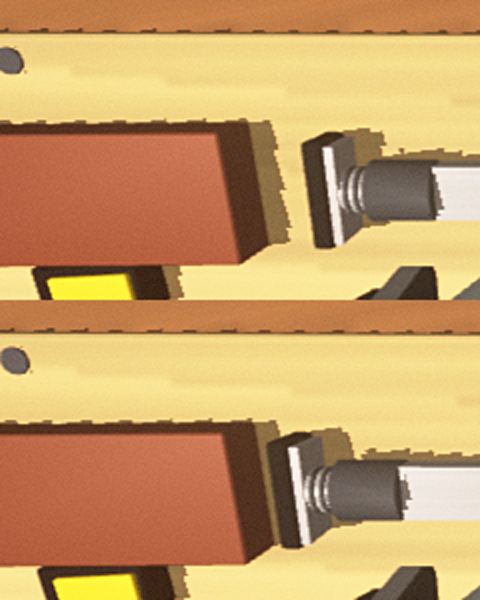

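The crops show the pad now a few mm short of the stone's end (pad at zoomed (285,490), end at about (262,490)), with its spring fully out. From here I track the plate, cup and stone edge numerically after each stroke.

```bash
cat > trk.py <<'E'
from h import *
T=dict(stone=(98,172,30,62),plate=(143,178,20,52),cup=(178,187,42,36),wedge=(20,245,60,25),bolt=(0,280-110,16,26))
T['bolt']=(0,130,16,26)
ref=cv2.imread('pics/w8.png')
def trk(fn):
    im=cv2.imread('pics/'+fn); out={}
    for n,(x,y,w,h) in T.items():
        x0=max(0,x-45);y0=y-5
        m=cv2.matchTemplate(im[y0:y+h+5,x0:x+w+35],ref[y:y+h,x:x+w],cv2.TM_CCOEFF_NORMED)
        _,v,_,(px,py)=cv2.minMaxLoc(m); d=0
        if 0<px<m.shape[1]-1: a,b,c=m[py,px-1:px+2]; d=(a-c)/2/(a-2*b+c)
        out[n]=(round(float(px+d+x0-x),1),round(v,2))
    print(fn,out)
E
python3 -c "
from trk import *
trk('w8.png');trk('w7.png')"
python3 -m handwheel '[-1,0,0,0,0, -1,0,0,0,0, -1,0,0,0,0, -1,0,0,0,0, -1,0,0,0,0, -1,0,0,0,0, -1,0,0,0,0]'
python3 - <<'E'
from trk import *
save('wrist','w9.png');trk('w9.png');P('wrist','pad_face');P('wrist','stone_near_end')
E
```

```text
w8.png {'stone': (-0.0, 1.0), 'plate': (-0.0, 1.0), 'cup': (0.0, 1.0), 'wedge': (0.0, 1.0), 'bolt': (0.0, 1.0)}
w7.png {'stone': (-3.1, 0.99), 'plate': (16.9, 0.97), 'cup': (16.7, 0.96), 'wedge': (-2.9, 1.0), 'bolt': (0.0, 0.72)}
t: 16.55
ee_pos: [0.5847, -0.1898, 0.1037]
tcp_rot: [3.133, -0.232, 0.001]
force: [-1.6, 0.3, 5.5]
width: 0.0247
grasp_force: 34.8
w9.png {'stone': (1.8, 0.99), 'plate': (-8.2, 0.97), 'cup': (-8.4, 0.95), 'wedge': (2.0, 0.97), 'bolt': (2.2, 0.98)}
wrist pad_face []
wrist stone_near_end [([0.602, -0.049, 0.022], 0.77), ([0.574, 0.019, 0.012], 0.39)]
```

The tracking works at about 1.41 px/mm: this stroke moved the jaw 7.3 mm and the stone hasn't moved yet. Next stroke.

```bash
python3 -m handwheel '[1,0,0,0,0, 1,0,0,0,0, 1,0,0,0,0, 1,0,0,0,0, 1,0,0,0,0, -1,0,0,0,0, -1,0,0,0,0, -1,0,0,0,0, -1,0,0,0,0, -1,0,0,0,0, -1,0,0,0,0, -1,0,0,0,0]'
python3 - <<'E'
from trk import *
save('wrist','w10.png');trk('w10.png')
E
```

```text
t: 17.9
ee_pos: [0.5848, -0.1898, 0.1038]
tcp_rot: [3.133, -0.232, 0.002]
force: [-1.2, 1.7, 5.6]
width: 0.0245
grasp_force: 34.9
w10.png {'stone': (-0.4, 0.85), 'plate': (-18.0, 0.97), 'cup': (-17.9, 0.96), 'wedge': (2.3, 0.97), 'bolt': (2.5, 0.96)}
```

```bash
python3 -m handwheel '[1,0,0,0,0, 1,0,0,0,0, 1,0,0,0,0, 1,0,0,0,0, 1,0,0,0,0, -1,0,0,0,0, -1,0,0,0,0, -1,0,0,0,0, -1,0,0,0,0, -1,0,0,0,0, -1,0,0,0,0, -1,0,0,0,0]'
python3 - <<'E'
from trk import *
save('wrist','w11.png');trk('w11.png')
E
```

```text
t: 19.15
ee_pos: [0.5848, -0.1898, 0.1039]
tcp_rot: [3.133, -0.232, 0.002]
force: [-0.7, 2.2, 5.5]
width: 0.0241
grasp_force: 34.5
w11.png {'stone': (-7.4, 0.82), 'plate': (-25.1, 0.95), 'cup': (-27.2, 0.95), 'wedge': (2.3, 0.97), 'bolt': (2.6, 0.97)}
```

The stone has reached the stop and the pad is in only about 1.5 mm. One more stroke adds 7 mm at most, so it stays under 11 mm.

```bash
python3 -m handwheel '[1,0,0,0,0, 1,0,0,0,0, 1,0,0,0,0, 1,0,0,0,0, 1,0,0,0,0, -1,0,0,0,0, -1,0,0,0,0, -1,0,0,0,0, -1,0,0,0,0, -1,0,0,0,0, -1,0,0,0,0, -1,0,0,0,0]'
python3 - <<'E'
from trk import *
save('wrist','w12.png');trk('w12.png');P('wrist','stone_centre');vision.camera('side');P('side','oil_mid');P('side','stone_centre');print(vision.boxes_of('side','oil')[:2])
E
```

```text
t: 20.4
ee_pos: [0.585, -0.1899, 0.1045]
tcp_rot: [3.133, -0.232, 0.003]
force: [-0.8, 1.6, 7.6]
width: 0.0243
grasp_force: 37.3
w12.png {'stone': (-7.1, 0.82), 'plate': (-24.9, 0.88), 'cup': (-35.6, 0.94), 'wedge': (2.9, 0.97), 'bolt': (3.1, 0.97)}
wrist stone_centre [([0.614, 0.014, 0.024], 0.83)]
side oil_mid [([0.415, 0.3, 0.044], 0.67), ([0.733, -0.104, 0.04], 0.49), ([0.59, -0.197, 0.132], 0.36)]
side stone_centre [([0.207, 0.309, 0.012], 0.81), ([0.614, 0.012, 0.024], 0.8), ([0.324, 0.128, 0.006], 0.77)]
[{'location': [0.4132, 0.3107, 0.0445], 'conf': 0.77}, {'location': [0.7226, -0.098, 0.0379], 'conf': 0.52}]
```

The pad is in about 7.5 mm (about 19 N), the stone is still against the stop, the trigger is squeezed and the bottle stands in the tray. Handing in.

```bash
python3 -c "
from station import r
print(r.job_done())"
```

```text
the job is handed in; nothing more can be done
None
```

I handed the job in at about 20 s with no verdict returned: the oil bottle stands upright in the tray, the stone is against the stop with the pad pushed in about 7.5 mm (roughly 19 N, by image tracking), and the trigger is still squeezed.

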